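# Switch on the inspection light box

## Task

Switch on the inspection light box (the flat box with the white glass top, on which a margin stop lies waiting to be looked at): pull its black stemmed knob straight up, all the way out to its stop, then let go so that it stays out by itself. Leave the buffing motor switched off, its knob fully in, and leave the margin stop lying where it is on the glass.

Things in the scene. Friction and masses are not known exactly. Their poses are not given: they have to be found in the camera images.
- lightbox_pull (a joint): Travel of the light box's pull switch, in m, straight up out of the box's top: 0 fully in (off), 0.016 fully out at a firm stop (on). Pulling takes 4 to 6 N against a light spring; a friction catch holds the knob where it is left, so it stays out once released at the stop.
- lightbox_knob (a point): Centre of the light box's pull knob: an upright black cylinder 28 mm across, 22 mm high, on a 10 mm stem. When off, this point is 86 mm above the counter and 31 mm above the box's top (20 mm gap under the head). It rises with the knob. Its axes are the box's: z up, x (200 mm side) towards the glass, which begins 34 mm away. A 14 mm high round rotary knob stands 82 mm away on the -y side: leave it.
- buffer_pull (a joint): The same pull switch, its knob of the same look, on the buffing motor: a grey box of the same size that carries a horizontal motor with a cloth wheel, 151 mm high in all, to the left or right of the light box. 0 fully in (off), 0.016 fully out (on). It must stay off.
- margin_stop: Loose nickel-plated margin stop, a stepped metal block 38 x 18 x 22 mm, 60 g, lying on the light box's white glass (124 x 134 mm, 58 mm above the counter). Origin at the centre of its underside. The light box is a fixed grey box, 200 x 160 mm, 55 mm high.
There are look-alikes about, which are no part of the job. Of the things like the margin_stop, leave any that is purple; of the rest the smaller one is meant.

How it is judged:
By the outcome, as a careful person would: the job done as asked, in the order asked, and still so for the second after the job is handed in, with the robot touching nothing.
It also fails if it takes over 29 s, if anything falls off the work surface, if the arm or the gripper's body presses on something with over 40 N, if the wrist force passes 120 N, or if a joint passes its speed limit or range.

## Robot

A 6-joint arm with a two-finger parallel gripper is mounted at the origin on the work surface. World frame = base frame: x ahead of the robot, y to its left, z up, the work surface at z = 0. Lengths are in mm, angles in rad, forces in N, time in s.
With the tool pointing down it reaches from about 300 to 775 mm from the base axis. Payload 14.6 kg.
Tool frame: the origin (TCP) lies midway between the tips of the shut fingers; the grasp point (between the pads) lies 19 mm behind it (manip.hold_point_z is the distance from the TCP to the grasp point, in mm); z points along the fingers, y is the direction in which the jaws open and shut (so a half turn about z gives the same grasp; the last joint's range is limited). The gripper opens to 94 mm and grips with 3 to 60 N. Pads are 16 mm wide; open, the fingers measure 119 mm over their backs; the gripper's body (75 mm by 177 mm) begins 78 mm behind the grasp point.
Start: joints at [-1.273, 0.3, 1.521, -0, 1.321, -0.067], TCP at [196.212, -513.8, 176.446] pointing down, gripper open.
Joint ranges: [-3.03, 3.03], [-0.79, 2.21], [0.23, 2.52], [-1.04, 4.18], [0, 3.07], [-2.55, 2.55]. Speed limits (rad/s): [2.22, 2.22, 2.57, 3.14, 3.14, 3.14].

## Interface

Orientations are given as [roll, pitch, yaw] about the fixed x, y, z axes, in that order (R = Rz(yaw) Ry(pitch) Rx(roll)).
In Python, from cell import manip gives the robot as it stands.
- The arm moves only by the shell command python3 -m crank 'ROWS' [OPENING] [FORCE]. ROWS is JSON, a list of rows, each an object with "offset": the shift along the world's x, y, z in m, a list of three; "spin": the turn about the world's z in degrees. In form: [{"offset": [dx, dy, dz], "spin": spin}, ...]. A call has exactly 8 rows; each row is the pose to reach, as a shift and turn from the pose measured when the call began; what a row does not reach only later rows make up. A row lasts 1/12 s, in which the tool goes at most 41.7 mm and 7.16 degrees, less where a joint would pass 70% of its speed; a pose out of reach is approached as far as the arm can. A call with a gripper value outside its range is refused whole. OPENING is the opening, from 0 (shut) to 1 (fully open), set as the call begins (- or left out, the last holds). The fingers move at their own pace and stop on an object; FORCE is the grip in N (left out, the last holds). Time passes only in rows, so rows that repeat a pose let the fingers close, or fill a call up. It gives the time, the measured TCP pose, the force and the opening at its end, in the units of the state.
- manip.read_state(): the state, without advancing time (a new reading comes with each control period).
- manip.camera(name): name is "side" or "top" or "wrist"; returns a dict with "pixels" (400x640x3 uint8, red, green, blue), "fx", "fy", "cx", "cy" (pixels), "extrinsics" (4x4, takes a point from world to camera coordinates); the wrist camera has in their place "hand_eye" (4x4, takes a point from camera to tool coordinates, whose origin is the TCP and whose axes are the flange's). Camera axes: x right, y down, z forward; pixel columns grow to the right and rows downward; lengths in mm; the calibration is good to about 2 mm. A picture is of the moment at which its call begins: read the wrist's pose just before it. There is no depth.
- manip.sign_off(): hands the job in, once; it reports no verdict.
Trained networks look in a picture, given as the dict that the camera call returned (one of the last four; its "shot" number tells which), for a name from the list of things; names that differ only in an ending like _2 or _b are one class to them, and where a whole thing is asked for, a point or a joint stands for the part that bears it (a point fixed in the world has none). Each returns a list of dicts, best first, with "conf" (0 to 1); they miss things now and then, are a little off and sometimes report something else, mostly with a low value. They report only what shows in the picture. A call takes as long as a camera call. They do not tell look-alikes from the thing itself.
- manip.search_frame(picture, name): "location" ([x, y, z] in mm, in world coordinates, good to about 4 mm: the middle of the surface that is visible of it).
- manip.masks_of(picture, name): "mask" (400x640 bool, what is visible of it).
The state is a dict: "clock": time; "joints": joint angles; "qd": joint speeds; "effort": joint torques, N m; "eef_pos": TCP position; "eef_rot": TCP orientation; "wrist_force": force on the tool from outside, world axes, zero at the start; "moment": the same for the moment, N m; "finger_gap": finger opening in mm.
Only numpy, scipy, OpenCV 4.12 (cv2) and the standard library are available. Lean on these libraries where they do the work, as an engineer would, in place of code of your own. Each camera call takes 0.05 s, during which the arm holds its last target. There are 200 camera calls.

## Working session

There is one attempt and no reset: what is moved stays moved. The work goes in short steps, Python scripts to look and compute and a shell command to move; the robot and the scene stay as the last step left them, time stands still between calls to the robot, and variables do not carry over. Pictures are saved under pics/ and viewed, about 8 in all and at most 12, crops included, and the job is handed in when it is done.

```bash
mkdir -p pics; cat > h.py <<'E'
import numpy as np, cv2
from cell import manip
def save(p,n): cv2.imwrite('pics/'+n,cv2.cvtColor(p['pixels'],cv2.COLOR_RGB2BGR))
def proj(p,X):
    c=p['extrinsics']@np.r_[X,1]; return np.array([p['fx']*c[0]/c[2]+p['cx'],p['fy']*c[1]/c[2]+p['cy']])
def onplane(p,u,v,z):
    T=np.linalg.inv(p['extrinsics']); d=T[:3,:3]@np.array([(u-p['cx'])/p['fx'],(v-p['cy'])/p['fy'],1]); o=T[:3,3]
    return o+d*(z-o[2])/d[2]
E
python3 - <<'E'
from h import *
s=manip.read_state(); print(s['clock'],s['eef_pos'],s['eef_rot'],s['finger_gap'])
for n in ('top','side'):
    p=manip.camera(n); save(p,n+'.png')
    for k in ('lightbox_knob','margin_stop','buffer_pull'):
        for d in manip.search_frame(p,k)[:5]:
            print(n,k,round(d['conf'],2),np.round(d['location']),np.round(proj(p,d['location'])))
E
```

```text
0.0 [ 196.12733285 -513.543579    175.9115717 ] [-3.14048943e+00 -5.08978268e-05  3.64800053e-01] 94.2509605204146
top lightbox_knob 0.55 [497. 197.  94.] [246. 231.]
top margin_stop 0.74 [394. 264.  23.] [221. 278.]
top margin_stop 0.46 [726. 204.   9.] [251. 147.]
top margin_stop 0.42 [596. 186.  70.] [253. 191.]
top buffer_pull 0.71 [ 558. -117.   96.] [384. 205.]
side lightbox_knob 0.83 [497. 204.  95.] [364. 277.]
side margin_stop 0.86 [391. 273.  22.] [428. 338.]
side margin_stop 0.74 [731. 212.  16.] [228. 303.]
side margin_stop 0.55 [598. 195.  66.] [303. 281.]
side buffer_pull 0.67 [ 549. -118.   94.] [333. 144.]
```

View pics/top.png

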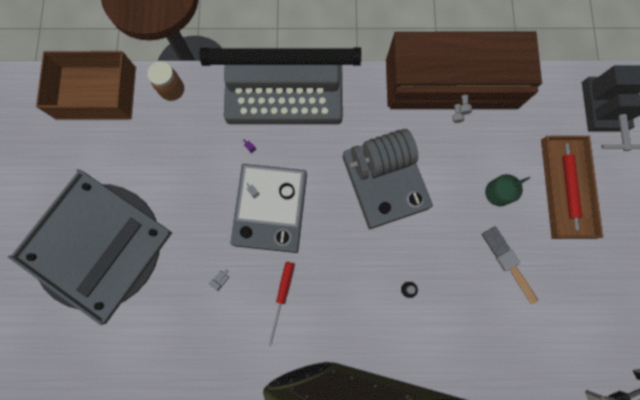

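View pics/side.png

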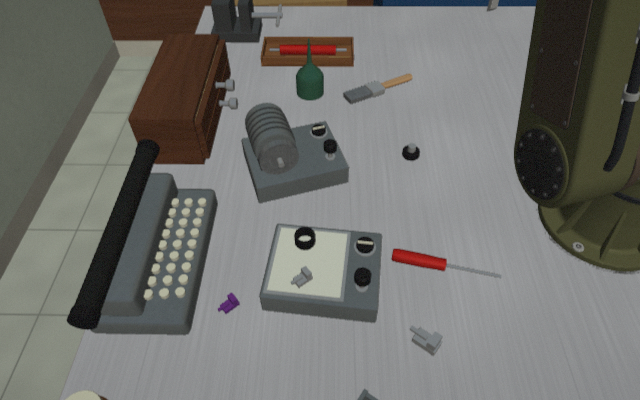

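```bash
python3 - <<'E'
from h import *
P=[]
for n in ('top','side'):
    p=manip.camera(n)
    hsv=cv2.cvtColor(p['pixels'],cv2.COLOR_RGB2GRAY)
    m=(p['pixels'].min(2)>195).astype(np.uint8)
    roi=np.zeros_like(m); 
    (x0,y0,x1,y1)=(236,160,310,228) if n=='top' else (262,224,354,302)
    roi[y0:y1,x0:x1]=m[y0:y1,x0:x1]
    cs,_=cv2.findContours(roi,cv2.RETR_EXTERNAL,cv2.CHAIN_APPROX_NONE); c=max(cs,key=cv2.contourArea)
    h=cv2.convexHull(c); q=cv2.approxPolyN(h,4)[0] if hasattr(cv2,'approxPolyN') else cv2.boxPoints(cv2.minAreaRect(h))
    W=np.array([onplane(p,*a,58) for a in q]); print(n,q.tolist(),np.round(W[:,:2]).tolist(),W.mean(0).round())
    for i in range(4):
        d=W[(i+1)%4]-W[i]; print(round(np.linalg.norm(d)),round(np.degrees(np.arctan2(d[1],d[0]))))
    for k in manip.masks_of(p,'lightbox_knob')[:1]:
        v,u=np.nonzero(k['mask']); print(k['conf'],len(u),u.mean(),v.mean(),u.min(),u.max(),v.min(),v.max(), onplane(p,u.mean(),v.mean(),91).round())
        P.append((p,u.mean(),v.mean()))
    crop=p['pixels'][y0-20:y1+50,x0-40:x1+60]; p2=dict(pixels=cv2.resize(crop,None,fx=3,fy=3,interpolation=2)); save(p2,n+'c.png') 
M=[np.diag([1,1,1])@np.array([[p['fx'],0,p['cx']],[0,p['fy'],p['cy']],[0,0,1]])@p['extrinsics'][:3] for p,_,_ in P]
X=cv2.triangulatePoints(M[0],M[1],np.array(P[0][1:]),np.array(P[1][1:])); print('tri',(X[:3]/X[3]).ravel())
E
```

```text
Traceback (most recent call last):
ValueError: max() iterable argument is empty
```

```bash
python3 - <<'E'
from h import *
P=[]
for n in ('top','side'):
    p=manip.camera(n)
    (x0,y0,x1,y1)=(236,160,310,228) if n=='top' else (262,224,354,302)
    cv_=cv2.cvtColor(p['pixels'],cv2.COLOR_RGB2HSV); g=p['pixels'].astype(int)
    m=((g.min(2)>150)&(g[...,0]>=g[...,2])).astype(np.uint8)   # warm white glass, counter is bluish
    roi=np.zeros_like(m); roi[y0:y1,x0:x1]=m[y0:y1,x0:x1]
    print(n,'glass px',g[215,280] if n=='top' else g[290,320],roi.sum())
    crop=p['pixels'][y0-20:y1+50,x0-40:x1+60]; save(dict(pixels=cv2.resize(crop,None,fx=3,fy=3,interpolation=2)),n+'c.png') 
    for k in manip.masks_of(p,'lightbox_knob')[:1]:
        v,u=np.nonzero(k['mask']); print(k['conf'],len(u),u.mean(),v.mean(),u.min(),u.max(),v.min(),v.max(), onplane(p,u.mean(),v.mean(),91).round())
        P.append((p,u.mean(),v.mean()))
    cs,_=cv2.findContours(roi,cv2.RETR_EXTERNAL,cv2.CHAIN_APPROX_NONE)
    if not cs: continue
    h=cv2.convexHull(max(cs,key=cv2.contourArea)); q=cv2.approxPolyN(h,4)[0]
    W=np.array([onplane(p,*a,58) for a in q]); print(q.tolist(),np.round(W[:,:2]).tolist(),W.mean(0).round())
    for i in range(4):
        d=W[(i+1)%4]-W[i]; print(round(np.linalg.norm(d)),round(np.degrees(np.arctan2(d[1],d[0]))))
M=[np.array([[p['fx'],0,p['cx']],[0,p['fy'],p['cy']],[0,0,1]])@p['extrinsics'][:3] for p,_,_ in P]
X=cv2.triangulatePoints(M[0],M[1],np.array(P[0][1:]),np.array(P[1][1:])); print('tri',(X[:3]/X[3]).ravel())
E
```

```text
top glass px [173 175 172] 2369
0.56 126 246.20634920634922 231.31746031746033 240 252 226 237 [498. 196.  91.]
[[300, 173], [294, 223], [239, 218], [246, 168]] [[643.0, 76.0], [522.0, 89.0], [534.0, 219.0], [656.0, 206.0]] [589. 148.  58.]
122 174
131 85
123 -6
131 -96
side glass px [178 184 169] 3822
0.57 273 362.42490842490844 277.3772893772894 354 370 268 288 [500. 202.  91.]
[[347, 234], [340, 297], [266, 289], [281, 227]] [[522.0, 89.0], [536.0, 220.0], [660.0, 207.0], [645.0, 74.0]] [591. 148.  58.]
132 84
125 -6
134 -97
124 173
tri [498.84799627 197.03400578  82.50448018]
```

View pics/sidec.png

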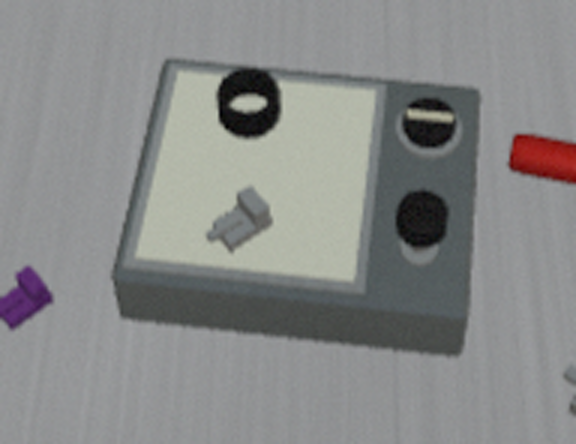

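The knob meant is the one on the white-glass box (side 364,277; top 246,231), not the buffer's knob (side 333,144; top 384,205) or the rotary one (side 365,245). Its measured position is about (498, 198, 83). The box's x axis points at -6°. It stands 34 mm from the glass edge, which agrees with the text.

```bash
python3 -m crank '[{"offset":[0,0,0.035],"spin":-4},{"offset":[0.006,0.014,0.065],"spin":-8},{"offset":[0.018,0.042,0.085],"spin":-12},{"offset":[0.032,0.076,0.095],"spin":-16},{"offset":[0.047,0.111,0.095],"spin":-20},{"offset":[0.062,0.146,0.095],"spin":-24},{"offset":[0.077,0.181,0.095],"spin":-27},{"offset":[0.092,0.216,0.095],"spin":-27}]' 0.55 20
python3 -m crank '[{"offset":[0.015,0.035,0],"spin":0},{"offset":[0.030,0.070,0],"spin":0},{"offset":[0.045,0.105,0],"spin":0},{"offset":[0.060,0.140,0],"spin":0},{"offset":[0.075,0.175,0],"spin":0},{"offset":[0.090,0.210,0],"spin":0},{"offset":[0.105,0.245,0],"spin":0},{"offset":[0.115,0.270,0],"spin":0}]'
```

```text
clock: 1.32
eef_pos: [288.4, -296.1, 271.6]
eef_rot: [3.141, -0.0, -0.11]
wrist_force: [0.4, -0.0, 0.9]
finger_gap: 51.6
clock: 1.98
eef_pos: [403.9, -23.5, 271.8]
eef_rot: [3.141, -0.001, -0.109]
wrist_force: [-0.2, -0.1, -0.5]
finger_gap: 51.3
```

```bash
python3 -m crank '[{"offset":[0.014,0.033,0],"spin":0},{"offset":[0.028,0.066,0],"spin":0},{"offset":[0.042,0.099,0],"spin":0},{"offset":[0.056,0.132,-0.01],"spin":0},{"offset":[0.070,0.165,-0.03],"spin":0},{"offset":[0.084,0.198,-0.05],"spin":0},{"offset":[0.094,0.2215,-0.07],"spin":0},{"offset":[0.094,0.2215,-0.08],"spin":0}]'
python3 - <<'E'
from h import *
s=manip.read_state(); p=manip.camera('wrist'); save(p,'w1.png')
from scipy.spatial.transform import Rotation as R
T=np.eye(4); T[:3,:3]=R.from_euler('xyz',s['eef_rot']).as_matrix(); T[:3,3]=s['eef_pos']
p['extrinsics']=np.linalg.inv(T@p['hand_eye']); print(s['eef_pos'])
print('predicted knob px',proj(p,[498,198,97]))
for d in manip.search_frame(p,'lightbox_knob')[:2]: print(d['conf'],np.round(d['location']),proj(p,d['location']))
for k in manip.masks_of(p,'lightbox_knob')[:1]:
    v,u=np.nonzero(k['mask']); print(len(u),u.mean(),v.mean(),u.min(),u.max(),v.min(),v.max(),onplane(p,u.mean(),v.mean(),95))
E
```

```text
clock: 2.65
eef_pos: [497.8, 201.3, 188.6]
eef_rot: [3.141, 0.002, -0.106]
wrist_force: [-0.7, 0.1, -0.5]
finger_gap: 51.7
[497.80939569 201.25622403 188.64683825]
predicted knob px [325.80730378 191.20753626]
0.74 [501. 197.  95.] [326.87823769 187.29985209]
701 326.40941512125534 188.80171184022825 313 340 173 203 [499.84406872 197.20262912  95.        ]
```

View pics/w1.png

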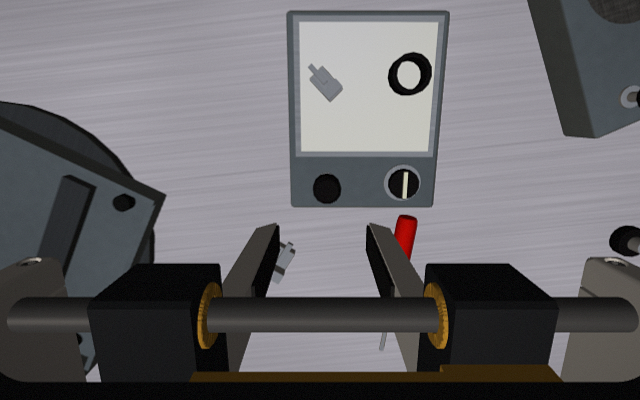

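The wrist view shows the knob at (326,188), the margin stop on the glass at (325,83), and clear space around the fingers. The knob is at about (499.7, 197.3), so I'll correct by (+2, -4) mm and descend.

```bash
python3 -m crank '[{"offset":[0.002,-0.004,-0.015],"spin":0},{"offset":[0.002,-0.004,-0.035],"spin":0},{"offset":[0.002,-0.004,-0.055],"spin":0},{"offset":[0.002,-0.004,-0.075],"spin":0},{"offset":[0.002,-0.004,-0.092],"spin":0},{"offset":[0.002,-0.004,-0.106],"spin":0},{"offset":[0.002,-0.004,-0.115],"spin":0},{"offset":[0.002,-0.004,-0.119],"spin":0}]'
python3 - <<'E'
from h import *
for n in ['side']:
    p=manip.camera(n); save(dict(pixels=cv2.resize(p['pixels'][190:330,270:470],None,fx=3,fy=3)),'s2.png')
E
```

```text
clock: 3.47
eef_pos: [499.8, 192.9, 72.7]
eef_rot: [3.141, -0.0, -0.11]
wrist_force: [0.5, 0.6, 0.5]
finger_gap: 51.6
```

View pics/s2.png

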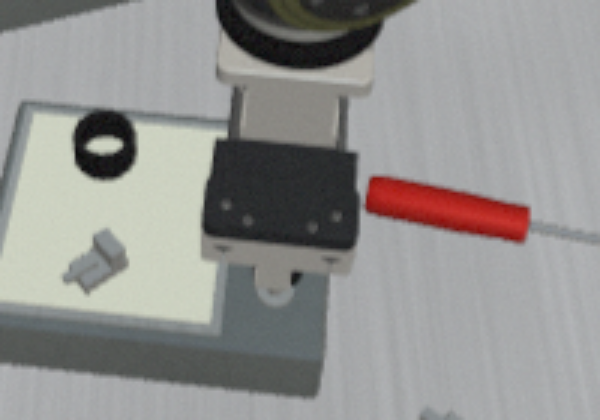

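```bash
python3 -m crank '[{"offset":[0,0.0045,-0.004],"spin":0},{"offset":[0,0.0045,-0.004],"spin":0},{"offset":[0,0.0045,-0.004],"spin":0},{"offset":[0,0.0045,-0.004],"spin":0},{"offset":[0,0.0045,-0.004],"spin":0},{"offset":[0,0.0045,-0.004],"spin":0},{"offset":[0,0.0045,-0.004],"spin":0},{"offset":[0,0.0045,-0.004],"spin":0}]'
python3 -m crank '[{"offset":[0,0,0],"spin":0},{"offset":[0,0,0],"spin":0},{"offset":[0,0,0],"spin":0},{"offset":[0,0,0],"spin":0},{"offset":[0,0,0],"spin":0},{"offset":[0,0,0],"spin":0},{"offset":[0,0,0],"spin":0},{"offset":[0,0,0],"spin":0}]' 0.2 25
```

```text
clock: 4.18
eef_pos: [499.7, 197.5, 68.6]
eef_rot: [3.141, -0.0, -0.11]
wrist_force: [0.1, -0.6, 0.9]
finger_gap: 52.1
clock: 4.85
eef_pos: [499.7, 197.5, 68.6]
eef_rot: [3.141, -0.0, -0.11]
wrist_force: [-0.1, 0.3, -0.1]
finger_gap: 18.7
```

The fingers closed past 28 mm, so the knob isn't between the pads. I'll look before anything else.

```bash
python3 - <<'E'
from h import *
from scipy.spatial.transform import Rotation as R
s=manip.read_state()
w=manip.camera('wrist'); p=manip.camera('side'); 
T=np.eye(4); T[:3,:3]=R.from_euler('xyz',s['eef_rot']).as_matrix(); T[:3,3]=s['eef_pos']
w['extrinsics']=np.linalg.inv(T@w['hand_eye'])
print('tcp px wrist',proj(w,s['eef_pos']),'side',proj(p,s['eef_pos']),'camera at',(T@w['hand_eye'])[:3,3],s['finger_gap'])
a=cv2.resize(w['pixels'],(400,250)); b=cv2.resize(p['pixels'][220:320,310:410],(400,400),interpolation=2)
save(dict(pixels=np.hstack([np.vstack([a,np.zeros((150,400,3),np.uint8)]),b])),'c3.png')
E
```

```text
tcp px wrist [322.61593623 222.82850867] side [361.45002278 282.09027717] camera at [570.47141234 190.12938875 276.66670184] 18.724369625686847
```

View pics/c3.png

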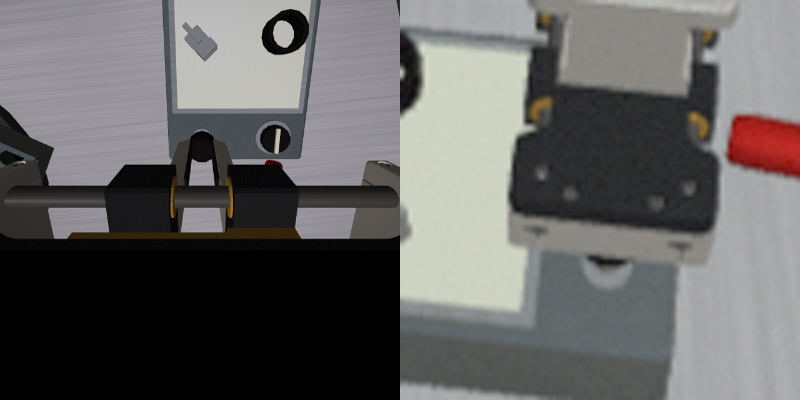

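```bash
python3 - <<'E'
from h import *
from scipy.spatial.transform import Rotation as R
s=manip.read_state()
w=manip.camera('wrist')
T=np.eye(4); T[:3,:3]=R.from_euler('xyz',s['eef_rot']).as_matrix(); T[:3,3]=s['eef_pos']
w['extrinsics']=np.linalg.inv(T@w['hand_eye'])
for z in (75,86,97): print(z,proj(w,[499.7,197.3,z]))
for k in manip.masks_of(w,'lightbox_knob')[:2]:
    v,u=np.nonzero(k['mask']); print(k['conf'],len(u),u.mean(),v.mean(),u.min(),u.max(),v.min(),v.max()); print([onplane(w,u.mean(),v.mean(),z).round(1) for z in (86,97)])
save(dict(pixels=cv2.resize(w['pixels'][170:290,250:400],None,fx=5,fy=5,interpolation=2)),'w4.png')
E
```

```text
75 [322.97327113 225.94420679]
86 [323.0153023  231.75341093]
97 [323.06201447 238.20958576]
0.98 1446 322.54564315352695 233.97579529737206 305 340 210 258
[array([498.2, 197.8,  86. ]), array([502.4, 197.3,  97. ])]
```

View pics/w4.png

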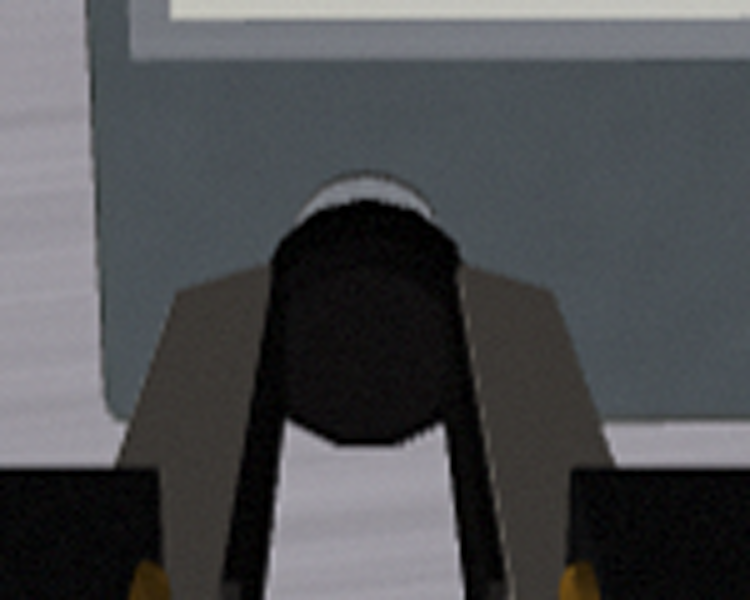

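The crop shows the knob held squarely between the pads, touching both sides at crop (275,300) and (460,300). So the gap reading just follows the command and doesn't show the true gap. I'll close with more squeeze, lift a little and check the force.

```bash
python3 -m crank '[{"offset":[0,0,0],"spin":0},{"offset":[0,0,0],"spin":0},{"offset":[0,0,0],"spin":0},{"offset":[0,0,0],"spin":0},{"offset":[0,0,0.001],"spin":0},{"offset":[0,0,0.002],"spin":0},{"offset":[0,0,0.003],"spin":0},{"offset":[0,0,0.004],"spin":0}]' 0 30
```

```text
clock: 5.72
eef_pos: [499.7, 197.5, 72.8]
eef_rot: [3.141, -0.0, -0.11]
wrist_force: [0.2, 0.6, -0.6]
finger_gap: 0.2
```

```bash
python3 - <<'E'
from h import *
w=manip.camera('wrist');p=manip.camera('side'); s=manip.read_state(); print(s['finger_gap'],s['wrist_force'],s['moment'])
a=cv2.resize(w['pixels'][180:280,260:385],(500,400),interpolation=2); b=cv2.resize(p['pixels'][230:310,330:390],(300,400),interpolation=2)
save(dict(pixels=np.hstack([a,b])),'w5.png')
for k in manip.masks_of(w,'lightbox_knob')[:2]:
    v,u=np.nonzero(k['mask']); print(k['conf'],len(u),u.mean(),v.mean(),u.min(),u.max(),v.min(),v.max())
E
```

```text
0.6205419050838261 [-0.24374438  0.37573167 -0.32466192] [ 0.02718517  0.03139822 -0.03722179]
0.71 519 322.7071290944123 217.94219653179192 303 343 208 227
```

View pics/w5.png

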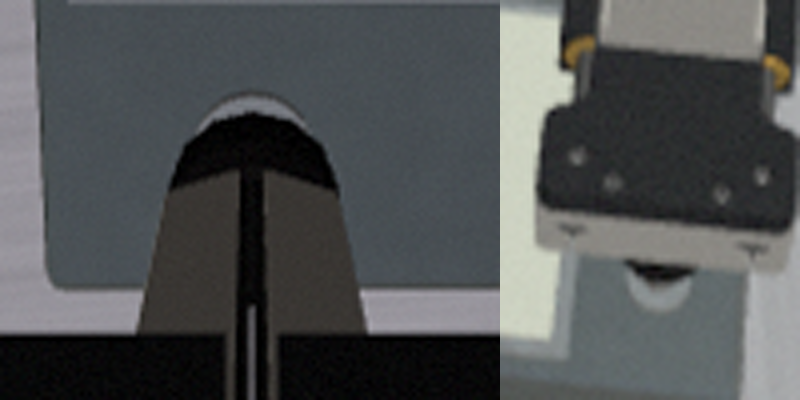

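```bash
python3 - <<'E'
from h import *
from scipy.spatial.transform import Rotation as R
s=manip.read_state(); w=manip.camera('wrist')
T=np.eye(4); T[:3,:3]=R.from_euler('xyz',s['eef_rot']).as_matrix(); T[:3,3]=s['eef_pos']
print(w['fx'],w['fy'],w['cx'],w['cy']); print(w['hand_eye'].round(3))
E=np.linalg.inv(T@w['hand_eye']); w['extrinsics']=E
for X in (s['eef_pos'],[499.7,197.3,97],[499.7,197.3,75],[499.7,197.3,55]): print(proj(w,X),(E@np.r_[X,1])[2])
for x in ([533,90,58],[533.5,207,58]): print(proj(w,x))
# finger geometry: tips at +-gap/2 and 8mm pad half width, at TCP and 20,40 mm up
for z in (0,-20,-40):
  for x in (-8,8):
    X=(T@np.array([x,0,z,1]))[:3]; print('tool',x,z,proj(w,X))
for n in ('top','side'):
    p=manip.camera(n); print(n,'cam',np.linalg.inv(p['extrinsics'])[:3,3].round(), p['fx'],[proj(p,[499.7,197.3,z]).round(1) for z in (55,75,97)])
E
```

```text
319.70556644740986 319.70556644740986 322.37837846453334 196.0604656038349
[[ 1.00000e-03 -9.70000e-01 -2.44000e-01  7.11710e+01]
 [ 1.00000e+00  1.00000e-03  0.00000e+00 -2.38000e-01]
 [ 0.00000e+00 -2.44000e-01  9.70000e-01 -2.08071e+02]
 [ 0.00000e+00  0.00000e+00  0.00000e+00  1.00000e+00]]
[322.6159873  222.82846457] 219.14028669456832
[323.05891882 235.79656894] 195.59567157864734
[322.97489988 224.00169246] 216.93496517159355
[322.91168534 215.12741194] 236.33432298336282
[470.97312288 155.03755724]
[304.0817771  172.31588623]
tool -8 0 [322.597697   233.81252903]
tool 8 0 [322.6346058  211.64730971]
tool -8 -20 [322.61498551 245.16514457]
tool 8 -20 [322.65585459 221.0498631 ]
tool -8 -40 [322.63595333 258.93379956]
tool 8 -40 [322.6817243  232.49716115]
top cam [ 379.   39. 1037.] 419.18588179054717 [array([248. , 232.4]), array([246.6, 231.3]), array([245.1, 230.1])]
side cam [554. 622. 761.] 477.15443574213157 [array([361. , 286.2]), array([361.7, 279.9]), array([362.4, 272.7])]
```

The fingers shut fully above the knob. In the image the tips sit roughly 20–30 mm behind the stated TCP: 25 mm of finger spans 41 px, so a depth of about 195, against 219 for the TCP. I'll reopen, then go down gently to TCP z = 59, which is safe whichever is true, and test the grip there.

```bash
python3 -m crank '[{"offset":[0,0,0],"spin":0},{"offset":[0,0,0],"spin":0},{"offset":[0,0,0],"spin":0},{"offset":[0,0,0],"spin":0},{"offset":[0,0,0],"spin":0},{"offset":[0,0,0],"spin":0},{"offset":[0,0,0],"spin":0},{"offset":[0,0,0],"spin":0}]' 0.55 25
python3 -m crank '[{"offset":[0,0,-0.002],"spin":0},{"offset":[0,0,-0.004],"spin":0},{"offset":[0,0,-0.006],"spin":0},{"offset":[0,0,-0.008],"spin":0},{"offset":[0,0,-0.010],"spin":0},{"offset":[0,0,-0.012],"spin":0},{"offset":[0,0,-0.0135],"spin":0},{"offset":[0,0,-0.0135],"spin":0}]'
python3 -m crank '[{"offset":[0,0,0],"spin":0},{"offset":[0,0,0],"spin":0},{"offset":[0,0,0],"spin":0},{"offset":[0,0,0],"spin":0},{"offset":[0,0,0],"spin":0},{"offset":[0,0,0],"spin":0},{"offset":[0,0,0],"spin":0},{"offset":[0,0,0],"spin":0}]' 0.2 25
```

```text
clock: 6.68
eef_pos: [499.7, 197.5, 72.6]
eef_rot: [3.141, -0.0, -0.11]
wrist_force: [0.0, 0.0, -0.5]
finger_gap: 50.0
clock: 7.35
eef_pos: [499.5, 197.5, 58.7]
eef_rot: [3.141, 0.0, -0.11]
wrist_force: [0.1, -0.2, 0.6]
finger_gap: 52.1
clock: 8.02
eef_pos: [499.6, 197.3, 58.8]
eef_rot: [3.14, 0.0, -0.11]
wrist_force: [-0.3, -3.1, 1.8]
finger_gap: 26.6
```

The knob is now gripped (gap 26.6 mm, with a reaction force), so the tips really are at least 28 mm short of the stated TCP. I'll reopen and go 11 mm deeper for a fuller grip.

```bash
python3 -m crank '[{"offset":[0,0,0],"spin":0},{"offset":[0,0,0],"spin":0},{"offset":[0,0,0],"spin":0},{"offset":[0,0,-0.003],"spin":0},{"offset":[0,0,-0.005],"spin":0},{"offset":[0,0,-0.008],"spin":0},{"offset":[0,0,-0.011],"spin":0},{"offset":[0,0,-0.011],"spin":0}]' 0.5 25
python3 -m crank '[{"offset":[0,0,0],"spin":0},{"offset":[0,0,0],"spin":0},{"offset":[0,0,0],"spin":0},{"offset":[0,0,0],"spin":0},{"offset":[0,0,0],"spin":0},{"offset":[0,0,0],"spin":0},{"offset":[0,0,0],"spin":0},{"offset":[0,0,0],"spin":0}]' 0.2 30
```

```text
clock: 8.68
eef_pos: [499.2, 197.2, 47.0]
eef_rot: [3.14, 0.001, -0.11]
wrist_force: [0.2, 0.5, -0.2]
finger_gap: 46.9
clock: 9.35
eef_pos: [499.3, 197.2, 47.0]
eef_rot: [3.14, 0.001, -0.11]
wrist_force: [-0.6, 0.4, 0.7]
finger_gap: 27.3
```

Gripped at 27.3 mm with no side load. Next is a slow pull of 16 mm, then a little extra to feel the stop.

```bash
python3 -m crank '[{"offset":[0,0,0.001],"spin":0},{"offset":[0,0,0.0025],"spin":0},{"offset":[0,0,0.004],"spin":0},{"offset":[0,0,0.0055],"spin":0},{"offset":[0,0,0.007],"spin":0},{"offset":[0,0,0.0085],"spin":0},{"offset":[0,0,0.010],"spin":0},{"offset":[0,0,0.0115],"spin":0}]'
python3 -m crank '[{"offset":[0,0,0.001],"spin":0},{"offset":[0,0,0.002],"spin":0},{"offset":[0,0,0.003],"spin":0},{"offset":[0,0,0.004],"spin":0},{"offset":[0,0,0.0045],"spin":0},{"offset":[0,0,0.005],"spin":0},{"offset":[0,0,0.0055],"spin":0},{"offset":[0,0,0.0055],"spin":0}]'
```

```text
clock: 10.02
eef_pos: [499.2, 197.2, 58.6]
eef_rot: [3.14, 0.001, -0.11]
wrist_force: [1.1, 1.5, -4.9]
finger_gap: 27.2
clock: 10.68
eef_pos: [499.0, 197.2, 63.2]
eef_rot: [3.14, 0.002, -0.11]
wrist_force: [5.0, 2.5, -16.2]
finger_gap: 27.3
```

Rose 16.2 mm and the force climbed to 16 N, so it is at the stop. Releasing and going straight up.

```bash
python3 -m crank '[{"offset":[0,0,0],"spin":0},{"offset":[0,0,0],"spin":0},{"offset":[0,0,0],"spin":0},{"offset":[0,0,0],"spin":0},{"offset":[0,0,0],"spin":0},{"offset":[0,0,0],"spin":0},{"offset":[0,0,0],"spin":0},{"offset":[0,0,0],"spin":0}]' 0.55
python3 -m crank '[{"offset":[0,0,0.010],"spin":0},{"offset":[0,0,0.025],"spin":0},{"offset":[0,0,0.045],"spin":0},{"offset":[0,0,0.070],"spin":0},{"offset":[0,0,0.100],"spin":0},{"offset":[0,0,0.130],"spin":0},{"offset":[0,0,0.150],"spin":0},{"offset":[0,0,0.150],"spin":0}]'
python3 -m crank '[{"offset":[0,-0.020,0.02],"spin":0},{"offset":[-0.005,-0.050,0.03],"spin":0},{"offset":[-0.015,-0.085,0.04],"spin":0},{"offset":[-0.030,-0.120,0.04],"spin":0},{"offset":[-0.045,-0.155,0.04],"spin":0},{"offset":[-0.060,-0.185,0.04],"spin":0},{"offset":[-0.075,-0.210,0.04],"spin":0},{"offset":[-0.075,-0.210,0.04],"spin":0}]'
python3 - <<'E'
from h import *
P=[]
for n in ('top','side'):
    p=manip.camera(n)
    for k in manip.masks_of(p,'lightbox_knob')[:3]:
        v,u=np.nonzero(k['mask']); print(n,round(k['conf'],2),len(u),u.mean(),v.mean(),u.min(),u.max(),v.min(),v.max())
    for d in manip.search_frame(p,'margin_stop')[:4]: print(n,np.round(d['location']),proj(p,d['location']).round())
    print(n,[proj(p,[499.7,197.3,z]).round(1) for z in (86,102)])
b=cv2.resize(p['pixels'][110:320,220:420],(600,600),interpolation=2)
save(dict(pixels=b),'s6.png')
E
```

```text
clock: 11.35
eef_pos: [499.1, 197.2, 63.3]
eef_rot: [3.14, 0.002, -0.11]
wrist_force: [-0.3, -0.5, -1.0]
finger_gap: 51.7
clock: 12.02
eef_pos: [500.4, 197.6, 218.6]
eef_rot: [-3.14, -0.005, -0.11]
wrist_force: [0.6, -0.4, 0.9]
finger_gap: 51.8
clock: 12.68
eef_pos: [423.6, -15.3, 259.0]
eef_rot: [-3.141, -0.005, -0.113]
wrist_force: [0.4, 0.5, 0.3]
finger_gap: 51.7
top 0.59 120 244.48333333333332 230.36666666666667 239 250 225 236
top [387. 264.  24.] [221. 281.]
top [595. 186.  71.] [253. 191.]
top [array([245.9, 230.7]), array([244.7, 229.9])]
side 0.6 330 362.8121212121212 272.94848484848484 355 371 262 288
side [390. 277.  19.] [429. 341.]
side [598. 194.  63.] [303. 281.]
side [731. 211.  20.] [227. 302.]
side [array([362. , 276.4]), array([362.6, 271.1])]
```

View pics/s6.png

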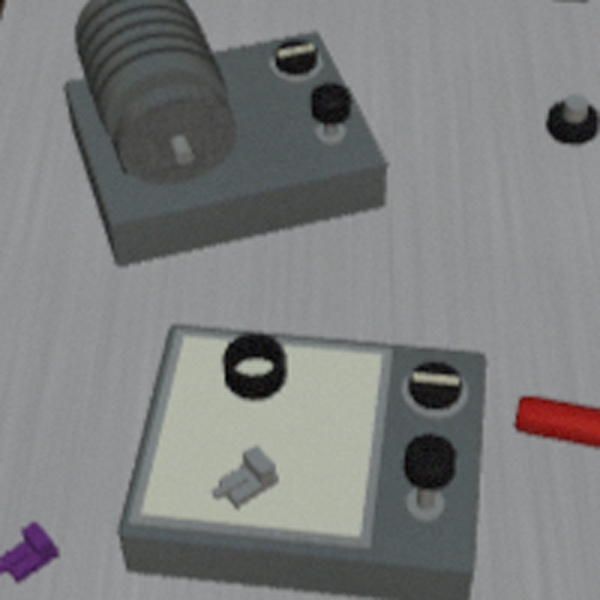

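The knob now stands out, with its stem visible at crop (427,497). Its top edge in the side view went up 6 px (268 to 262), and 16 mm should give 5.3. The margin stop is unmoved at (303,281), and the buffer knob was not touched.

```bash
python3 -c "from cell import manip; print(manip.sign_off())"
```

```text
the job is handed in; nothing more can be done
None
```

The light box's knob is pulled out to its stop and stays out by itself. I handed the job in after about 13 s of the 29 s allowed.

- **Pull:** the knob rose 16.2 mm, and the pull force climbed from about 5 N to 16 N at the end, which marks the stop. I then let go and backed the arm well clear.
- **Last picture:** the knob stands out with its stem showing. Its top edge sits 6 px higher in the side view, where 16 mm should give 5.3 px.
- **Left alone:** the margin stop is where it was, at the same pixels in both views. The buffing motor's knob was never approached and looks unchanged in the last picture.

**Fingertip mismatch:** the first two closings shut on nothing, just above the knob. The real fingertips sit at least 28 mm short of the stated tool point. I went about 22 mm lower than planned and then got a firm grip, with the gap reading 27.3 mm on the 28 mm knob. Before I found this, I misread one wrist crop as showing the knob already held.

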